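# Snap the retaining ring onto a solar-tracker pivot

## Task

The orange pulley on the solar-tracker pivot is not yet secured. Take the brass-coloured snap ring by its two upright eye tabs, squeeze the tabs together so that it spreads, pass it over the head of that shaft and let it contract into the groove just above the orange pulley. Leave the old dark ring where it lies.

Things in the scene. Friction and masses are not known exactly. Their poses are not given: they have to be found in the camera images.
- new_ring: New brass-coloured snap ring lying flat on the green mat, 100 x 80 x 6 mm, 80 g. Origin: its centre, midway between its two inward jaws, on the underside; z up; x points from the round coil at its back (48 mm behind) to two upright eye tabs, plates 4 mm thick, 18 mm long, 42 mm tall from the underside, middles at x = +44, y = +28 and -28 mm (64 mm wide outside). Only the flat ring lies beneath.
- new_ring_left (a joint): Spread of each ring half, against a spring: 0 = rest, about 0.02 = in the groove, 0.10 = clamped on the shaft's head by mistake, 0.26 rad = stop. The ends cross, so squeezing the tabs together (8 N) spreads the jaws. At the stop the tabs are parallel, 11 mm wide overall; the jaws are 24 mm (rest: 12) either side of the middle and their midpoint lies 53 mm (rest: 44) behind the tabs' middles.
- groove (a point): Fixed pivot with the orange pulley (80 mm across, on a 110 mm plate): point on the upright steel shaft's axis at the pulley's top face, the groove's lower edge, 56 mm above the table. Groove 26 mm in diameter, 14 mm high; the head above it 33 mm in diameter, 20 mm high, chamfered top. The ring seats with its underside on the pulley, any way round. A pivot with a blue pulley already has its ring.
- old_ring: Old dark grey snap ring, same size and shape but with one jaw broken off, loose on the mat, to be left alone. Origin and axes as for the new ring.
There are look-alikes about, which are no part of the job. There is more than one size of the new_ring; the one meant has the size given above.

How it is judged:
By the outcome, as a careful person would: the job done as asked, in the order asked, and still so for the second after the job is handed in, with the robot touching nothing.
It also fails if it takes over 51 s, if anything falls off the work surface, if the arm or the gripper's body presses on something with over 40 N, if the wrist force passes 120 N, or if a joint passes its speed limit or range.

## Robot

A 6-joint arm with a two-finger parallel gripper is mounted at the origin on the work surface. World frame = base frame: x ahead of the robot, y to its left, z up, the work surface at z = 0. Lengths are in m, angles in rad, forces in N, time in s.
With the tool pointing down it reaches from about 0.35 to 0.725 m from the base axis. Payload 4.3 kg.
Tool frame: the origin (TCP) lies midway between the tips of the shut fingers; the grasp point (between the pads) lies 19 mm behind it; z points along the fingers, y is the line along which they close (so a half turn about z gives the same grasp; the last joint's range is limited). The gripper opens to 85 mm and grips with 20 to 120 N. Pads are 22 mm wide; open, the fingers measure 114 mm over their backs; the gripper's body (76 mm by 85 mm) begins 54 mm behind the grasp point. The pads swing forward as they close: fully open they stand 13 mm farther back than shut.
Start: joints at [1.007, 0.377, 0.081, 1.274, 0, 1.46], TCP at [0.252, 0.517, 0.231] pointing down, gripper open.
Joint ranges: [-2.72, 2.72], [-0.84, 1.66], [-1.02, 1.22], [-1.77, 2.12], [-1.37, 1.28], [-3.14, 3.14]. Speed limits (rad/s): [2.57, 2.57, 3.14, 3.14, 3.14, 3.14].

## Interface

Orientations are given as a unit quaternion [w, x, y, z].
In Python, from cell import ctrl gives the robot as it stands.
- The arm moves only by the tool send_rows, never from a script. Its argument "series" is a list of rows, each a list of 5 numbers: the shift along the tool's x, y, z in m, then the turn about the tool's z in rad, then the finger opening in m, from 0 to 0.0854. A call has 1 to 20 rows; each row shifts and turns the commanded pose from where the row before left it, along the tool's axes as they then stand; what a row does not reach is not made up. A row lasts 1/8 s, in which the tool goes at most 62.5 mm and 10.7 degrees, less where a joint would pass 70% of its speed; a pose out of reach is approached as far as the arm can. A call is refused whole if a number of a shift passes 0.0625 or a number of a turn 0.188, either way. A call with a gripper value outside its range is refused whole. The fingers move at their own pace and stop on an object; the grip force is fixed at half the most. Time passes only in rows, so rows that do not move let the fingers close. It gives the time, the measured TCP pose, the force, the opening and the grip force at its end, in the units of the state.
- ctrl.state(): the state, without advancing time (a new reading comes with each control period).
- ctrl.read_camera(name): name is "scene" or "top" or "wrist"; returns a dict with "frame" (400x640x3 uint8, red, green, blue), "camera_matrix" (3x3 intrinsics, pixels), "rvec" (rotation vector, rad) and "tvec" (3), from world to camera coordinates, as OpenCV has them. Camera axes: x right, y down, z forward; pixel columns grow to the right and rows downward; lengths in m; the calibration is good to about 2 mm. A picture is of the moment at which its call begins. There is no depth.
- ctrl.hand_in(): hands the job in; it is judged then, once.
The state is a dict: "t": time; "q": joint angles; "joint_velocities": joint speeds; "joint_torque": joint torques, N m; "eef_pos": TCP position; "tool_rot": TCP orientation; "wrist_force": force on the tool from outside, world axes, zero at the start; "ft_torque": the same for the moment, N m; "grip_width": finger opening in m; "finger_force": force on a finger pad.
Only numpy, scipy, OpenCV 4.12 (cv2) and the standard library are available. Lean on these libraries where they do the work, as an engineer would, in place of code of your own. Each camera call takes 0.05 s, during which the arm holds its last target. There are 200 camera calls.

## Working session

There is one attempt and no reset: what is moved stays moved. The work goes in short steps, Python scripts to look and compute and a tool call to move; the robot and the scene stay as the last step left them, time stands still between calls to the robot, and variables do not carry over. Pictures are saved under pics/ and viewed, at most 10 in all, crops included, and the job is handed in when it is done.

Besides the shell and the picture viewer there is one more tool, called after ">>>" as a command line: name --pt "numbers of a row" for each row, then --argument value for the rest. send_rows: Moves the arm, as the interface text tells. Its arguments: {"type":"object","properties":{"series":{"type":"array"}},"required":["series"]}

```bash
ls; mkdir -p pics; cat > h.py <<'E'
import numpy as np, cv2
from cell import ctrl
def shot(n,f):
    c=ctrl.read_camera(n); np.savez('pics/'+f+'.npz',**c)
    cv2.imwrite('pics/'+f+'.png',c['frame'][:,:,::-1]); return c
def load(f): return dict(np.load('pics/'+f+'.npz'))
def ray(c,u,v,z):
    R=cv2.Rodrigues(np.array(c['rvec'],float))[0]; t=np.array(c['tvec'],float).ravel()
    o=-R.T@t; d=R.T@np.linalg.inv(c['camera_matrix'])@[u,v,1]
    return o+d*(z-o[2])/d[2]
def proj(c,P):
    return cv2.projectPoints(np.array(P,float).reshape(-1,3),np.array(c['rvec'],float),np.array(c['tvec'],float),c['camera_matrix'],None)[0].reshape(-1,2)
def crop(c,u0,v0,u1,v1,k,f):
    cv2.imwrite('pics/'+f+'.png',cv2.resize(c['frame'][v0:v1,u0:u1,::-1],None,fx=k,fy=k,interpolation=cv2.INTER_CUBIC))
E
python3 - <<'E'
from h import *
s=ctrl.state();print(s)
a=shot('top','top0');b=shot('scene','scene0')
E
```

```text
pics
{'t': 0.0, 'q': array([ 1.00672168e+00,  3.78088664e-01,  7.96307714e-02,  1.27440857e+00,
       -2.53831755e-06,  1.46047989e+00]), 'joint_velocities': array([ 0.00015153, -0.00112722,  0.00207587, -0.00173764,  0.00123555,
        0.00048655]), 'joint_torque': array([ 1.01504455e-03, -4.63607061e+01,  2.69874322e+01,  2.10059260e-02,
       -3.05653357e-04,  4.76132755e-06]), 'eef_pos': array([0.25169859, 0.51625142, 0.23034816]), 'tool_rot': array([-3.41245401e-04,  2.24937586e-01,  9.74372624e-01, -9.77197180e-04]), 'wrist_force': array([-0.01588001,  0.19568454, -0.09881797]), 'ft_torque': array([-0.01728887, -0.00522297,  0.02079077]), 'finger_force': 0.0, 'grip_width': 0.08531602603214486}
```

View pics/top0.png

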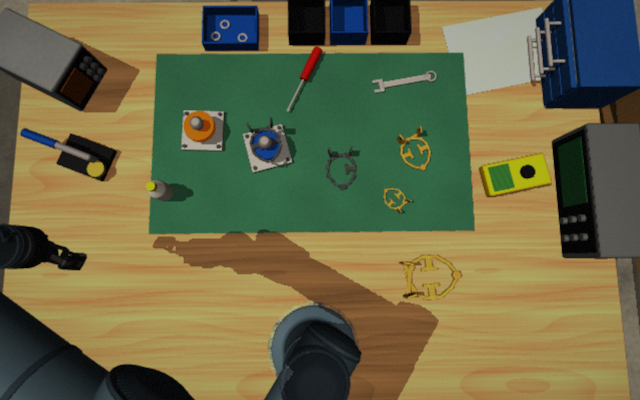

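View pics/scene0.png

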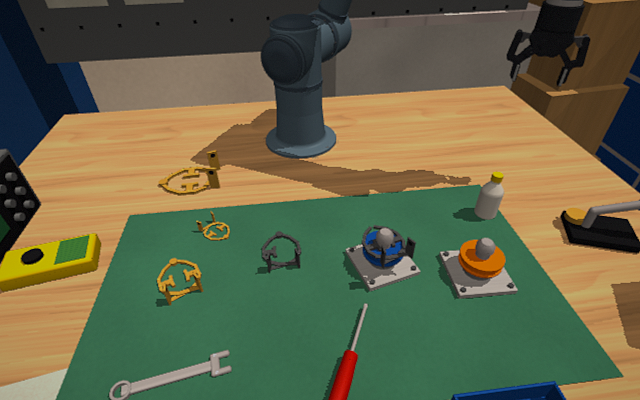

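Candidates in the top view: brass ring (415,148) on the mat, a small brass one (397,198) on the mat, a large brass one (432,275) on the wood, the dark one (341,168), and the seated ring on the blue pulley (268,145). I choose (415,148) and check it in a close crop next to the orange pivot.

```bash
python3 - <<'E'
from h import *
a=load('top0');b=load('scene0')
def c(x,u0,v0,w,h,k): return cv2.resize(x['frame'][v0:v0+h,u0:u0+w,::-1],None,fx=k,fy=k,interpolation=cv2.INTER_CUBIC)
# tiles 400x300
r1=np.hstack([c(a,385,115,64,48,400/64)[:300,:400],c(a,170,95,64,48,400/64)[:300,:400]])
r2=np.hstack([c(b,140,245,80,60,5),c(b,440,230,80,60,5)])
cv2.imwrite('pics/crop1.png',np.vstack([r1,r2]))
for n,u,v in [('mid',415,150),('small',397,199),('big',432,275),('old',341,168)]: print(n,ray(a,u,v,0.0))
print(ray(a,203,127,.056), -cv2.Rodrigues(a['rvec'])[0].T@a['tvec'], a['camera_matrix'][0,0])
E
```

```text
mid [ 0.51430478 -0.28308504  0.        ]
small [ 0.38054591 -0.22894229  0.        ]
big [ 0.17991139 -0.31271319  0.        ]
old [ 0.46621372 -0.08093637  0.        ]
[0.56627565 0.27929768 0.056     ] [0.2266387  0.00686845 1.17624634] 445.130631793271
```

View pics/crop1.png

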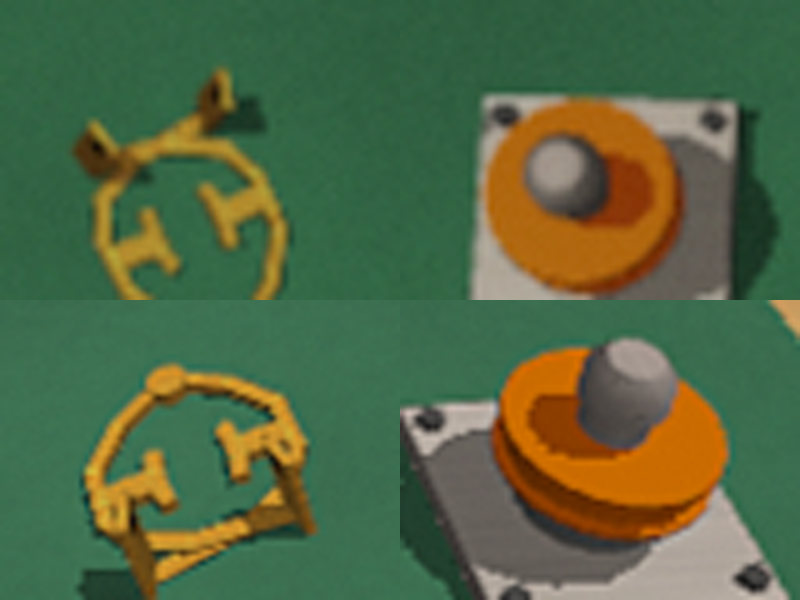

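Crop: the chosen ring has its jaws at about (409,154) and (423,148) and its eye tabs up-left, on the mat and mid-sized. It spans roughly 80 mm across, which fits the given size. The orange pivot has a bare groove and its head top is near (196,122). Next I move over the ring for a wrist view.

>>> send_rows --pt "-0.038 -0.04 0 0 0.085" --pt "-0.038 -0.04 0 0 0.085" --pt "-0.038 -0.04 0 0 0.085" --pt "-0.038 -0.04 0 0 0.085" --pt "-0.038 -0.04 0 0 0.085" --pt "-0.038 -0.04 0 0 0.085" --pt "-0.038 -0.04 0 0 0.085" --pt "-0.038 -0.04 0 0 0.085" --pt "-0.038 -0.04 0 0 0.085" --pt "-0.038 -0.04 0 0 0.085" --pt "-0.038 -0.04 0 0 0.085" --pt "-0.038 -0.04 0 0 0.085" --pt "-0.038 -0.04 0 0 0.085" --pt "-0.038 -0.04 0 0 0.085" --pt "-0.038 -0.04 0 0 0.085" --pt "0 0 0 -0.178 0.085" --pt "0 0 0 -0.178 0.085" --pt "0 0 0 -0.178 0.085" --pt "0 0 0 -0.178 0.085" --pt "0 0 0 -0.178 0.085"

```text
t: 2.6
eef_pos: [0.501, -0.2721, 0.2307]
tool_rot: [-0.0, -0.219, 0.976, 0.001]
wrist_force: [-0.8, 0.1, -0.4]
grip_width: 0.0849
finger_force: 0.0
```

```bash
python3 - <<'E'
from h import *
c=shot('wrist','w1');s=ctrl.state();print(s['t'],s['eef_pos'],s['tool_rot'],s['q'])
print(proj(c,[.514,-.283,0]),-cv2.Rodrigues(c['rvec'])[0].T@c['tvec'])
E
```

```text
2.65 [ 0.50102551 -0.27210357  0.23068701] [-3.88658576e-04 -2.20931907e-01  9.75289026e-01  5.07685562e-04] [-6.08838636e-01  3.68542208e-01  6.64916846e-02  1.27001985e+00
  1.09593381e-04 -1.05437857e+00]
[[299.07781108 172.92329223]] [ 0.44039535 -0.30125703  0.37344026]
```

View pics/w1.png

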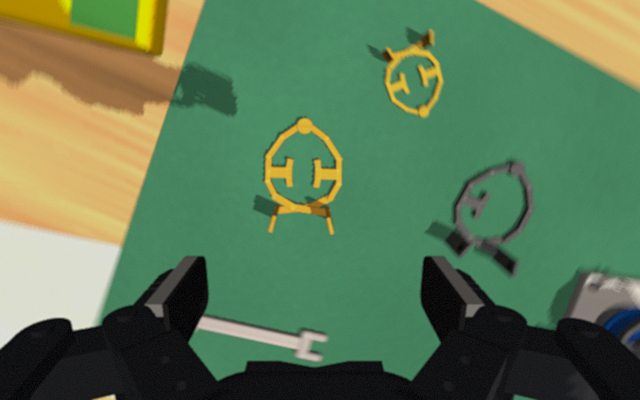

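Wrist view: the ring is at (303,173), with its coil at (305,126), jaw faces at (293,173)/(315,173) and tab tops at about (271,233)/(332,234). The small ring (413,80) and the dark ring (495,205) are clearly separate. I fit the pose.

```bash
python3 - <<'E'
from h import *
from scipy.optimize import least_squares
c=load('w1')
crop(c,245,100,365,250,4,'w1c') 
mod=np.array([[-48,0,6],[0,12,6],[0,-12,6],[44,28,42],[44,-28,42]])/1e3
px=np.array([[305,126],[315,173],[293,173],[332,234],[271,233]])
R0=cv2.Rodrigues(np.array(c['rvec'],float))[0]
def P(p): 
    C,S=np.cos(p[2]),np.sin(p[2]); 
    return mod@np.array([[C,-S,0],[S,C,0],[0,0,1]]).T+[p[0],p[1],0]
f=lambda p:(proj(c,P(p))-px).ravel()
for sw in (0,1):
    if sw: px=px[[0,2,1,4,3]]
    r=least_squares(f,[.514,-.283,.45]);print(r.x,np.degrees(r.x[2]),f(r.x).round(1),r.cost)
print(np.linalg.norm(ray(c,305,126,.006)-ray(c,304,173,.006)))
E
```

```text
[ 0.51414239 -0.27732464  0.4130297 ] 23.66485888860967 [-0.2  3.6  0.3  3.8 -0.8  3.1 -1.5 -5.1  2.2 -5.6] 51.20430746963425
[ 0.51470493 -0.2769875   0.40879524] 23.422242079981128 [  0.    4.3  22.3   4.5 -22.7   3.7  59.3  -3.3 -58.9  -6.1] 4053.5006133153097
0.04792863269065077
```

View pics/w1c.png

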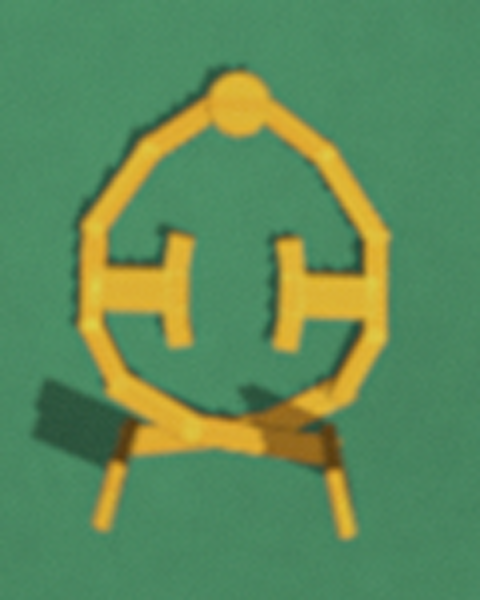

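The crop shows the tab top edges with middles at (272.5,223.5) and (330.2,225.8). My earlier points were the edges' far ends, so I refit.

```bash
python3 - <<'E'
from h import *
from scipy.optimize import least_squares
from scipy.spatial.transform import Rotation as Ro
c=load('w1')
mod=np.array([[-48,0,6],[0,12,6],[0,-12,6],[44,28,42],[44,-28,42]])/1e3
px=np.array([[304.75,126],[313.75,173.3],[292.5,173],[330.2,225.8],[272.5,223.5]])
def P(p): 
    C,S=np.cos(p[2]),np.sin(p[2]); 
    return mod@np.array([[C,-S,0],[S,C,0],[0,0,1]]).T+[p[0],p[1],0]
f=lambda p:(proj(c,P(p))-px).ravel()
r=least_squares(f,[.514,-.283,.45]);p=r.x;print(p,np.degrees(p[2]),f(p).round(1))
# top-view cross-check
a=load('top0');print(proj(a,P(p)).round(1))
T=np.array([p[0]+.044*np.cos(p[2]),p[1]+.044*np.sin(p[2]),.011])
s=ctrl.state();q=s['tool_rot'];R=Ro.from_quat(q[[1,2,3,0]])
print('tabs',T,'tool shift',R.inv().apply(T-s['eef_pos']),R.as_matrix().round(3).tolist())
# yaw of tool y
y=R.as_matrix()[:,1];print(np.degrees(np.arctan2(y[1],y[0])))
# pivot: pulley edges in top crop and head in scene crop
print('shaft top view head', ray(a,170+(563)/6.25-64,95+165/6.25,.090))
E
```

```text
[ 0.51107022 -0.27919329  0.40798454] 23.37579205027913 [-0.1  0.   1.2  0.2 -0.7 -0.3 -0.3 -0.2 -0.   0.3]
[[421.9 166.6]
 [410.1 152.4]
 [418.1 148.9]
 [400.5 136.6]
 [419.6 128.3]]
tabs [ 0.55145881 -0.26173584  0.011     ] tool shift [-0.05009508 -0.01263362  0.21964577] [[-0.902, -0.431, -0.001], [-0.431, 0.902, 0.001], [0.001, 0.001, -1.0]]
115.52753604964117
shaft top view head [0.570684   0.28879243 0.09      ]
```

The fit residual is about 0.3 px except for one jaw point at 1.2 px, and the top view agrees to about 1 px. I descend over the tabs and squeeze.

>>> send_rows --pt "0 0 0 0.037 0.085" --pt "-0.0253 -0.0053 0 0 0.085" --pt "-0.0253 -0.0053 0 0 0.085" --pt "0 0 0.05 0 0.085" --pt "0 0 0.05 0 0.085" --pt "0 0 0.05 0 0.085" --pt "0 0 0.04 0 0.085" --pt "0 0 0.03 0 0.085" --pt "0 0 0 0 0.085" --pt "0 0 0 0 0.085" --pt "0 0 0 0 0.07" --pt "0 0 0 0 0.065" --pt "0 0 0 0 0.06"

```text
t: 4.28
eef_pos: [0.5537, -0.2632, 0.0131]
tool_rot: [0.001, -0.198, 0.98, -0.001]
wrist_force: [0.3, 1.2, 4.8]
grip_width: 0.0604
finger_force: 5.0
```

```bash
python3 - <<'E'
from h import *
c=shot('wrist','w2');s=ctrl.state();print(s['t'],s['eef_pos'],s['grip_width'],s['finger_force'],s['wrist_force'])
E
```

```text
4.325 [ 0.55367438 -0.26317551  0.01313188] 0.06043915966186576 4.971370669081807 [-0.67043174 -0.0310112   4.75532465]
```

View pics/w2.png

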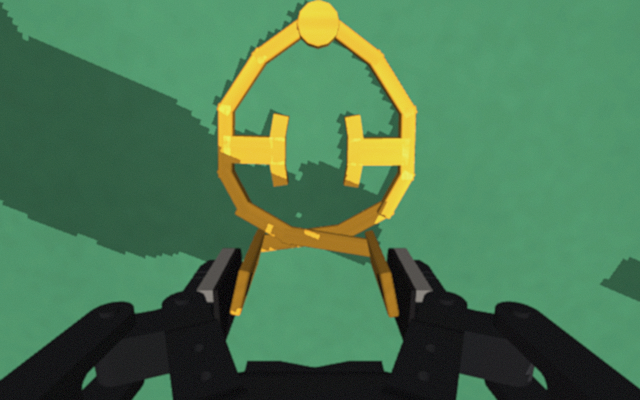

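The pads touch both tabs evenly at (235,285) and (390,285), and the ring is centred between them. I squeeze on to the stop.

>>> send_rows --pt "0 0 0 0 0.052" --pt "0 0 0 0 0.044" --pt "0 0 0 0 0.036" --pt "0 0 0 0 0.028" --pt "0 0 0 0 0.02" --pt "0 0 0 0 0.012" --pt "0 0 0 0 0" --pt "0 0 0 0 0" --pt "0 0 0 0 0" --pt "0 0 0 0 0" --pt "0 0 0 0 0"

```text
t: 5.7
eef_pos: [0.5577, -0.2637, 0.0164]
tool_rot: [0.005, -0.198, 0.98, -0.003]
wrist_force: [3.5, 3.8, 17.7]
grip_width: 0.005
finger_force: 59.7
```

>>> send_rows --pt "0 0 -0.02 0 0" --pt "0 0 -0.03 0 0" --pt "0 0 -0.04 0 0" --pt "0 0 -0.04 0 0" --pt "0 0 -0.03 0 0" --pt "0 0 0 0 0" --pt "0 0 0 0 0"

```text
t: 6.58
eef_pos: [0.5517, -0.2621, 0.1703]
tool_rot: [-0.0, -0.198, 0.98, 0.0]
wrist_force: [1.0, 0.7, -1.2]
grip_width: 0.0044
finger_force: 60.1
```

```bash
python3 - <<'E'
from h import *
c=shot('wrist','w3');s=ctrl.state();print(s['t'],s['eef_pos'],s['tool_rot'],s['grip_width'],s['finger_force'],s['wrist_force'],s['q'])
E
```

```text
6.625 [ 0.55120933 -0.26187535  0.16967572] [-9.29622957e-04 -1.98212580e-01  9.80158164e-01  9.39233448e-04] 0.003948528505739069 60.063409209251404 [-0.6337416   0.05194645 -0.44186489] [-5.47496696e-01  4.73329934e-01  6.81105347e-02  1.16821742e+00
  1.14959653e-04 -9.46565163e-01]
```

View pics/w3.png

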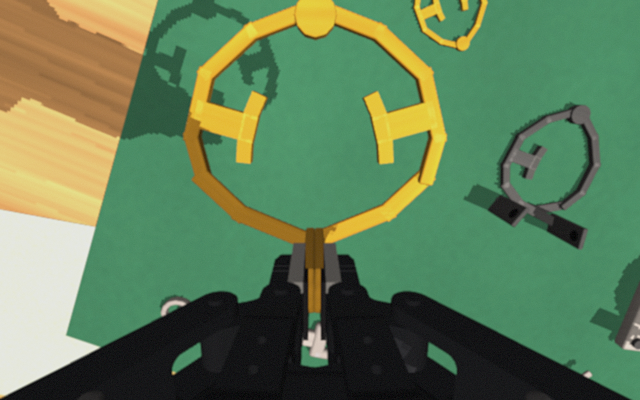

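Ring lifted and fully spread: coil (316,15), jaw faces about (259,129) and (373,129), tabs held between the pads at (314,270). The dark ring is untouched. Next I fit its pose in the hand and locate the shaft from the two fixed cameras.

```bash
python3 - <<'E'
from h import *
from scipy.optimize import least_squares
from scipy.spatial.transform import Rotation as Ro
c=load('w3');s=ctrl.state();t=s['eef_pos'];R=Ro.from_quat(s['tool_rot'][[1,2,3,0]])
# ring origin = spread jaw midpoint, ring frame: x to tabs
mod=np.array([[-43.3,0,6],[0,24,6],[0,-24,6]])/1e3
px=np.array([[316,15],[373,129],[259,129]])
def P(p): return (Ro.from_euler('zyx',[p[3],p[4],0]).as_matrix()@mod.T).T+p[:3]
f=lambda p:(proj(c,P(p))-px).ravel()
p=least_squares(f,[.50,-.28,.155,.41,0]).x
print('ring',p.round(4),np.degrees(p[3:]),f(p).round(1),'in tool',R.inv().apply(p[:3]-t))
for z in (.158,.162,.166): print(z,R.inv().apply((ray(c,259,129,z)+ray(c,373,129,z))/2-t),np.linalg.norm(ray(c,259,129,z)-ray(c,373,129,z)), np.linalg.norm((ray(c,259,129,z)+ray(c,373,129,z))/2-ray(c,316,15,z)))
# shaft
a=load('top0');b=load('scene0')
def circ(x,lo,hi,box):
    u0,v0,u1,v1=box;h=cv2.cvtColor(x['frame'],cv2.COLOR_RGB2HSV)[v0:v1,u0:u1]
    m=cv2.inRange(h,lo,hi);k=max(cv2.findContours(m,0,1)[0],key=cv2.contourArea)
    e=cv2.fitEllipse(cv2.convexHull(k));return np.array(e[0])+[u0,v0],e[1],e[2]
o=circ(a,(5,150,90),(20,255,255),(175,95,235,160));print('pulley ellipse top',o,ray(a,*o[0],.05))
from cell import ctrl as _
g=np.array([.566,.282])
# predicted outlines for the candidates
th=np.linspace(0,2*np.pi,60,endpoint=False)
ring=lambda g,r,z:np.c_[g[0]+r*np.cos(th),g[1]+r*np.sin(th),np.full(60,z)]
# joint fit: pulley top circle extremes (read off) : fit in both views to orange hull
def hull(x,box):
    u0,v0,u1,v1=box;h=cv2.cvtColor(x['frame'],cv2.COLOR_RGB2HSV)[v0:v1,u0:u1]
    m=cv2.inRange(h,(5,150,60),(20,255,255));k=max(cv2.findContours(m,0,1)[0],key=cv2.contourArea)
    H=cv2.convexHull(k)[:,0]+[u0,v0]; return H.min(0),H.max(0)
H={'a':hull(a,(175,95,235,160)),'b':hull(b,(440,225,520,300))};print(H)
def ext(x,g):
    q=np.vstack([proj(x,ring(g,.04,z)) for z in (.056,.044)]);return np.r_[q.min(0),q.max(0)]
for n,x in (('a',a),('b',b)):
    d=np.r_[H[n][0],H[n][1]]
    r=least_squares(lambda g:(ext(x,g)-d),g,diff_step=1e-3);print(n,r.x,r.fun.round(1))
E
```

```text
ring [ 0.5001 -0.283   0.1531  0.3999  0.0357] [22.9115949   2.04603224] [-0.  0.  0.  0.  0. -0.] in tool [0.05528551 0.0003656  0.01660697]
0.158 [0.05500475 0.00034828 0.01175629] 0.04834856964146496 0.04390037080031862
0.162 [0.0553181  0.00032735 0.00775668] 0.04710160461427757 0.04276812991967833
0.166 [0.05563146 0.00030642 0.00375707] 0.045854639587090164 0.041635889039037956
pulley ellipse top (array([198.97433472, 126.04557228]), (29.941129684448242, 31.835771560668945), 123.1932144165039) [0.57074758 0.29129456 0.05      ]
{'a': (array([184, 111]), array([214, 141])), 'b': (array([458, 240]), array([505, 277]))}
a [0.57088736 0.29098707] [-0.9 -0.5  1.   0.5]
b [0.57601667 0.29160647] [-0.1  0.3  0.1 -0.3]
```

>>> send_rows --pt "-0.0217 0.0504 0 0 0" --pt "-0.0217 0.0504 0 0 0" --pt "-0.0217 0.0504 0 0 0" --pt "-0.0217 0.0504 0 0 0" --pt "-0.0217 0.0504 0 0 0" --pt "-0.0217 0.0504 0 0 0" --pt "-0.0217 0.0504 0 0 0" --pt "-0.0217 0.0504 0 0 0" --pt "-0.0217 0.0504 0 0 0" --pt "-0.0217 0.0504 0 0 0" --pt "-0.0217 0.0504 0 0 0" --pt "0 0 0 -0.1745 0" --pt "0 0 0 -0.1745 0" --pt "0 0 0 -0.1745 0" --pt "0 0 0 -0.1745 0" --pt "0 0 0 -0.1745 0" --pt "0 0 0 -0.1745 0" --pt "0 0 0 -0.1745 0" --pt "0 0 0 -0.1745 0" --pt "0 0 0 -0.1745 0"

```text
t: 9.12
eef_pos: [0.5554, 0.3406, 0.169]
tool_rot: [0.002, 0.835, -0.551, -0.001]
wrist_force: [0.6, 0.8, -1.1]
grip_width: 0.0039
finger_force: 60.1
```

>>> send_rows --pt "0 0 0.02 0 0" --pt "0 0 0.015 0 0" --pt "0 0 0 0 0" --pt "0 0 0 0 0"

```text
t: 9.62
eef_pos: [0.5564, 0.3411, 0.1362]
tool_rot: [0.0, 0.833, -0.553, -0.0]
wrist_force: [-0.4, 0.5, -0.5]
grip_width: 0.0044
finger_force: 60.1
```

```bash
python3 - <<'E'
from h import *
c=shot('wrist','w4');s=ctrl.state();print(s['t'],s['eef_pos'],s['tool_rot'],s['grip_width'],s['q'])
crop(c,160,0,480,240,2.5,'w4c')
E
```

```text
9.675 [0.55684692 0.34131135 0.13676804] [-3.33504952e-04  8.33183874e-01 -5.52995922e-01  1.78510449e-04] 0.004054920480853149 [ 4.52791040e-01  5.74009411e-01  1.48137633e-01  1.14416862e+00
  3.07049382e-05 -1.51689007e+00]
```

View pics/w4c.png

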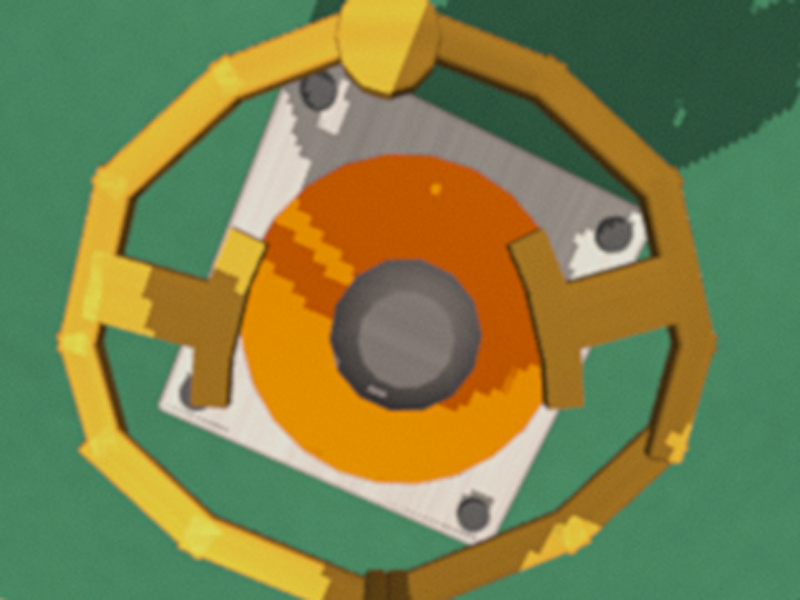

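The crop shows the ring over the orange pulley. The head's flat top is centred at (406,340) in the crop, i.e. px (322.4,136), and the pulley circle at (397,318), i.e. px (318.8,127.2). The jaw inner faces are near (243,318) and (535,318).

```bash
python3 - <<'E'
from h import *
from scipy.spatial.transform import Rotation as Ro
c=load('w4');s=ctrl.state();t=s['eef_pos'];R=Ro.from_quat(s['tool_rot'][[1,2,3,0]])
for n,u,v,z in (('head',322.4,136,.090),('pulley',318.8,127.2,.056),('pulley-l/r',160+243/2.5,127,.056)):
    P=ray(c,u,v,z);print(n,P,'in tool',R.inv().apply(P-t))
print('pulley diam',np.linalg.norm(ray(c,160+240/2.5,127,.056)-ray(c,160+553/2.5,127,.056)))
z=t[2]-.016+.006
a=ray(c,160+246/2.5,127,z);b=ray(c,160+532/2.5,127,z);print('jaws',np.linalg.norm(a-b),R.inv().apply((a+b)/2-t))
E
```

```text
head [0.57240315 0.29376577 0.09      ] in tool [0.04985824 0.00416651 0.04676136]
pulley [0.57454692 0.29246587 0.056     ] in tool [0.05189115 0.00272152 0.08076231]
pulley-l/r [0.60915555 0.30692534 0.056     ] in tool [ 0.0520085  -0.03478607  0.08079055]
pulley diam 0.0762212198219244
jaws 0.04754110414958652 [0.0570898  0.0004707  0.00999557]
```

>>> send_rows --pt "-0.0045 0.003 0 0 0" --pt "0 0 0 0 0" --pt "0 0 0.015 0 0" --pt "0 0 0.015 0 0" --pt "0 0 0.015 0 0" --pt "0 0 0.01 0 0" --pt "0 0 0 0 0" --pt "0 0 0 0 0"

```text
t: 10.68
eef_pos: [0.5524, 0.3443, 0.0817]
tool_rot: [-0.0, 0.833, -0.553, 0.0]
wrist_force: [0.1, 0.4, -0.5]
grip_width: 0.0043
finger_force: 60.1
```

```bash
python3 - <<'E'
from h import *
c=shot('wrist','w5');b=shot('scene','s5');s=ctrl.state();print(s['t'],s['eef_pos'],s['grip_width'],s['wrist_force'])
w=cv2.resize(c['frame'][0:240,160:480,::-1],(400,300),interpolation=2);d=cv2.resize(b['frame'][215:290,430:530,::-1],(400,300),interpolation=2)
cv2.imwrite('pics/w5c.png',np.hstack([w,d]))
E
```

```text
10.775 [0.55266249 0.34444126 0.08211641] 0.004087164664449846 [0.36301653 1.04331586 0.46657749]
```

View pics/w5c.png

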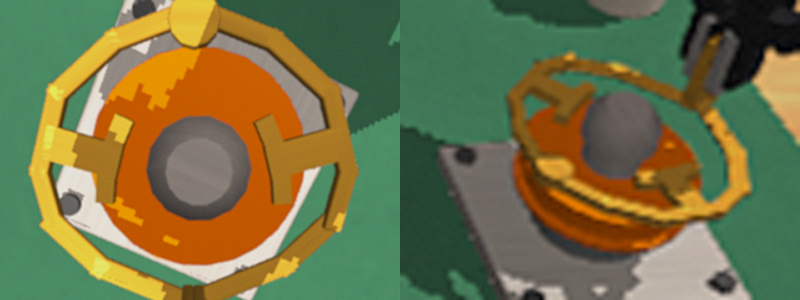

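The ring is centred round the shaft with the head between the jaws, and nothing touches. I lower until contact.

>>> send_rows --pt "0 0 0.003 0 0" --pt "0 0 0.003 0 0" --pt "0 0 0.002 0 0" --pt "0 0 0 0 0" --pt "0 0 0 0 0"

```text
t: 11.4
eef_pos: [0.552, 0.3442, 0.0733]
tool_rot: [-0.0, 0.833, -0.553, -0.0]
wrist_force: [0.5, -0.4, -0.8]
grip_width: 0.0042
finger_force: 60.1
```

>>> send_rows --pt "0 0 0.001 0 0" --pt "0 0 0.001 0 0" --pt "0 0 0 0 0"

```text
t: 11.78
eef_pos: [0.5519, 0.3441, 0.0712]
tool_rot: [0.0, 0.833, -0.553, -0.0]
wrist_force: [-0.1, 0.7, -0.7]
grip_width: 0.0042
finger_force: 60.1
```

>>> send_rows --pt "0 0 0.001 0 0" --pt "0 0 0.001 0 0" --pt "0 0 0 0 0"

```text
t: 12.15
eef_pos: [0.5521, 0.3443, 0.07]
tool_rot: [-0.0, 0.833, -0.553, 0.0]
wrist_force: [-2.2, 0.2, 4.2]
grip_width: 0.0043
finger_force: 61.4
```

>>> send_rows --pt "0 0 0.001 0 0" --pt "0 0 0 0 0" --pt "0 0 0 0 0"

```text
t: 12.52
eef_pos: [0.5521, 0.3444, 0.0697]
tool_rot: [-0.0, 0.833, -0.553, 0.0]
wrist_force: [-4.5, -0.4, 9.6]
grip_width: 0.004
finger_force: 62.6
```

Contact: the ring is resting on the pulley with about 10 N. I let it contract slowly, following the pads' swing downward and the tabs' shift toward the shaft.

>>> send_rows --pt "0 0 0 0 0.01" --pt "0.0006 0 0.0003 0 0.014" --pt "0.0006 0 0.0003 0 0.018" --pt "0.0006 0 0.0003 0 0.022" --pt "0.0006 0 0.0004 0 0.026" --pt "0.0006 0 0.0004 0 0.03" --pt "0.0006 0 0.0005 0 0.034" --pt "0.0006 0 0.0005 0 0.038" --pt "0.0006 0 0.0006 0 0.042" --pt "0.0006 0 0.0006 0 0.046"

```text
t: 13.78
eef_pos: [0.5551, 0.3388, 0.0647]
tool_rot: [-0.0, 0.833, -0.553, 0.001]
wrist_force: [-0.6, 2.3, 5.4]
grip_width: 0.046
finger_force: 4.8
```

>>> send_rows --pt "0.0006 0 0.0007 0 0.05" --pt "0.0006 0 0.0007 0 0.054" --pt "0.0006 0 0.0008 0 0.058" --pt "0.0006 0 0.0008 0 0.062" --pt "0 0 0.0005 0 0.066" --pt "0 0 0 0 0.07" --pt "0 0 0 0 0.078" --pt "0 0 0 0 0.085" --pt "0 0 0 0 0.085" --pt "0 0 0 0 0.085"

```text
t: 15.02
eef_pos: [0.5551, 0.337, 0.061]
tool_rot: [-0.0, 0.833, -0.553, 0.0]
wrist_force: [-0.3, -0.6, -0.4]
grip_width: 0.0849
finger_force: 0.0
```

```bash
python3 - <<'E'
from h import *
c=shot('wrist','w6');b=shot('scene','s6');s=ctrl.state();print(s['t'],s['eef_pos'],s['grip_width'],s['wrist_force'])
w=cv2.resize(c['frame'][0:300,120:520,::-1],(400,300),interpolation=2);d=cv2.resize(b['frame'][215:290,430:530,::-1],(400,300),interpolation=2)
cv2.imwrite('pics/w6c.png',np.hstack([w,d]))
E
```

```text
15.125 [0.55508599 0.33698884 0.0609505 ] 0.0849205734574967 [0.53382245 0.15384084 0.29963557]
```

View pics/w6c.png

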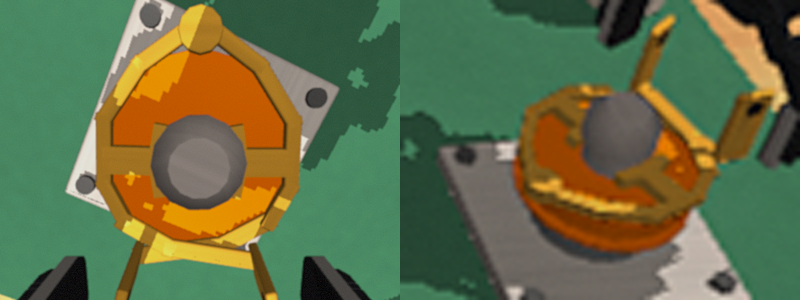

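The ring is in the groove: the jaws reach in under the head at (200,160), it lies flat on the pulley, and the pads are clear of the tabs. I retreat straight up.

>>> send_rows --pt "0 0 -0.01 0 0.085" --pt "0 0 -0.02 0 0.085" --pt "0 0 -0.04 0 0.085" --pt "0 0 -0.05 0 0.085" --pt "0 0 -0.04 0 0.085" --pt "0 0 0 0 0.085" --pt "0 0 0 0 0.085" --pt "0 0 0 0 0.085"

```text
t: 16.12
eef_pos: [0.5542, 0.3366, 0.2194]
tool_rot: [0.001, 0.833, -0.553, -0.001]
wrist_force: [-0.3, 0.5, -0.3]
grip_width: 0.0852
finger_force: 0.0
```

```bash
python3 - <<'E'
from h import *
b=shot('scene','s7');s=ctrl.state();print(s['t'],s['eef_pos'],s['wrist_force'],s['finger_force'])
p=load('s6')
def m(x): return cv2.inRange(cv2.cvtColor(x['frame'],cv2.COLOR_RGB2HSV)[200:300,430:520],(20,120,60),(30,255,255))
for x in(p,b):
    ys,xs=np.nonzero(m(x)[:,:]);print(len(xs),xs.mean()+430,ys.mean()+200)
d=np.abs(load('scene0')['frame'].astype(int)-b['frame']).max(2)>60
print('old ring region changed px',d[225:280,255:305].sum())
E
```

```text
16.175 [0.55418715 0.33652408 0.21932095] [ 0.36970971 -0.43533624  0.35451658] 0.0
136 487.6102941176471 250.52205882352942
219 487.5570776255708 251.21917808219177
old ring region changed px 0
```

```bash
python3 -c "
from cell import ctrl
print(ctrl.hand_in())"
```

```text
the job is handed in; nothing more can be done
None
```

I handed the job in at about 16 s of the 51 s allowed: the brass ring sits in the groove above the orange pulley, the old dark ring was not touched, and the arm is clear, though the hand-in returned no verdict.

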